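Index the side stop of a paper-drill table and lay up a pack

ROBOT

A 6-joint arm with a two-finger parallel gripper is mounted at the origin on a cart in front of the work surface, level with it; the furniture and walls round the work are solid. World frame = base frame: x ahead of the robot, y to its left, z up, the work surface at z = 0. Lengths are in m, angles in rad, forces in N, time in s.
With the tool pointing down it reaches from about 0.375 to 0.975 m from the base axis. Payload 3.8 kg.
Tool frame: the origin (TCP) lies on the front face of the gripper's body, between the roots of the fingers; the fingertips stand 64 mm ahead of it and the grasp point (between the pads) lies 45 mm ahead of it; z points along the fingers, y is the line along which they close (so a half turn about z gives the same grasp; the last joint's range is limited). The gripper opens to 88 mm and grips with 3 to 60 N. Pads are 18 mm wide; open, the fingers measure 123 mm over their backs; the gripper's body (75 mm by 187 mm) begins 45 mm behind the grasp point.
Start: joints at [-1.203, 0.264, 1.604, -0, 1.274, -0.037], TCP at [0.266, -0.62, 0.303] pointing down, gripper open.
Joint ranges: [-2.63, 2.63], [-0.94, 2.18], [0.31, 2.57], [-1.31, 4.45], [0, 2.66], [-2.55, 2.55]. Speed limits (rad/s): [2.57, 2.57, 3.14, 3.14, 3.14, 3.14].

INTERFACE

Orientations are given as a unit quaternion [x, y, z, w].
In Python, from plant import state, eyes, ctrl gives the robot as it stands.
- The arm moves only by the shell command python3 -m inch 'ROWS' [FORCE]. ROWS is JSON, a list of rows, each a list of 3 entries, a list of its own where there are three numbers: the turn, a rotation vector about the world's x, y, z in degrees, then the shift along the world's x, y, z in mm, then the opening, from 0 (shut) to 1 (fully open). In form: [[[ax, ay, az], [tx, ty, tz], grip], ...]. A call has exactly 8 rows; each row shifts and turns the commanded pose from where the row before left it; what a row does not reach is not made up. A row lasts 1/10 s, in which the tool goes at most 50 mm and 8.59 degrees, less where a joint would pass 70% of its speed; a pose out of reach is approached as far as the arm can. A call is refused whole if a number of a shift passes 50 or a number of a turn 8.59, either way. A call with a gripper value outside its range is refused whole. The fingers move at their own pace and stop on an object; FORCE is the grip in N (left out, the last holds). Time passes only in rows, so rows that do not move let the fingers close, or fill a call up. It gives the time, the measured TCP pose, the force, the opening and the grip force at its end, in the units of the state.
- state(): the state, without advancing time (a new reading comes with each control period).
- eyes.camera(name): name is "scene" or "top" or "wrist"; returns the picture (480x640x3 uint8, red, green, blue); there is no depth.
- eyes.camera_info(name): a dict with "fx", "fy", "cx", "cy" (pixels), "k1" (the pictures are not rectified: a ray, as slopes to the right and down, at radius r is drawn at 1 + k1 r^2 times it, then the intrinsics apply), "R" (3x3) and "t" (3): a world point X has camera coordinates R X + t. Camera axes: x right, y down, z forward; pixel columns grow to the right and rows downward; lengths in m; the calibration is good to about 2 mm. A picture is of the moment at which its call begins: read the wrist's pose just before it. camera_info takes no time and is no camera call; for the wrist camera it gives the pose at the moment of the call.
- ctrl.hand_in(): hands the job in; it is judged then, once.
The state is a dict: "time": time; "joint_positions": joint angles; "qd": joint speeds; "joint_torque": joint torques, N m; "eef_pos": TCP position; "ee_rot": TCP orientation; "force": force on the tool from outside, world axes, zero at the start; "torque": the same for the moment, N m; "gripper_width": finger opening in m; "finger_force": force on a finger pad.
Only numpy, scipy, OpenCV 4.12 (cv2) and the standard library are available. Lean on these libraries where they do the work, as an engineer would, in place of code of your own. Each camera call takes 0.05 s, during which the arm holds its last target. There are 200 camera calls.

TASK

Make the paper-drill table ready for the next hole: with a fingertip, flick the star-shaped thumbwheel of the side stop round, click by click, until its red arm has clicked in pointing along the fence towards the card pack, so that the red stop screw faces the pack. Then push the pack that lies on the table back flat against the aluminium fence and along it until its end rests against the red screw. Touch and push with the fingers only, never lift the pack, and leave the other things where they are.

Things in the scene. Friction and masses are not known exactly. Their poses are not given: they have to be found in the camera images.
- lay_table: plywood lay table of a paper drill, 200 (x) x 350 (y) x 12 mm, fixed on the worktop. Origin: centre of its underside. Its axes ('table' below, mm): z up, +x away from the robot to the fence, +y along the fence to the side stop (robot's left at yaw 0)
- fence_mid (a point): middle of the fence's working face (table x = 75, y = -62, z = 27). The aluminium fence stands on the far side of the table; its face is flat, looks to table -x, runs from y = -165 to 40 and is 30 mm high (top at z = 42)
- wheel_axis (a point): on the upright axis of the side stop's thumbwheel (table x = 47, y = 95), half-way up its arms (z = 60). The wheel is a flat black star of 96 mm diameter: round body of 60 mm and six arms 60 degrees apart, 12 mm wide, their round ends (radius 6) centred 42 mm from the axis, 30 mm free between ends. Arms span z = 49 to 71; a cap nut on the axis reaches z = 83
- turret (a joint): angle of the thumbwheel, rad, counterclockwise from above; 0 or a multiple of 2 pi: red arm points along table -y at the pack. A spring click holds it at every pi/3; it turns both ways without end. About 1 to 3 N at an arm's end takes it out of a click; past half-way it snaps on to the next by itself. Starts two to four clicks from the wanted one, rarely resting half-way between two
- red_arm_end (a point): centre of the round end of the star's one red arm, 42 mm from the axis, half-way up. When clicked in, the six arms point along table -y, +y and 30 degrees either side of -x and of +x
- red_screw_face (a point): centre of the flat red head (11.6 mm diameter) of the red stop screw, right below the red arm, 44 mm from the wheel's axis, at table z = 30; turns with the wheel. Each black arm has a steel screw below it too (z = 24 to 36), heads 30 to 52 mm from the axis
- stop_point (a point): fixed point of the table where the face of the red screw stands, looking to table -y, when the red arm has clicked in towards the pack: table x = 47, y = 51, z = 30
- cards_centre (a point): centre (half-way up) of the loose banded pack of white cards with a brown paper band on the table: 55 mm (its own x) x 85 mm (its own y) x 32 mm high, 100 g. At the start its long side is roughly along the fence, 20 to 50 mm from it, and its end is at least 30 mm short of the red screw's place
- cards_done: second, lower banded card pack, 56 x 86 x 23 mm, on the worktop to the right of the table; to be left alone. Origin: centre of its underside
- weight: brass check weight Ø 29 x 46 mm on the worktop to the left of the table; to be left alone. Origin: centre of its underside
- glue: white and blue glue stick Ø 24 x 86 mm standing on the worktop to the left of the table; to be left alone. Origin: centre of its underside
- eraser_b: eraser in a blue sleeve, 23 x 55 x 15 mm, on the worktop to the left of the table; to be left alone. Origin: centre of its underside
Mind the look-alikes: they are no part of the job. Leave any green or purple look-alike of the part that bears cards_centre alone.

How it is judged:
By the outcome, as a careful person would: the job done as asked, in the order asked, and still so for the second after the job is handed in, with the robot touching nothing.
It also fails if it takes over 64 s, if anything falls off the work surface, if the arm or the gripper's body presses on something with over 40 N, if the wrist force passes 120 N, or if a joint passes its speed limit or range.

## Working session

There is one attempt and no reset: what is moved stays moved. The work goes in short steps, Python scripts to look and compute and a shell command to move; the robot and the scene stay as the last step left them, time stands still between calls to the robot, and variables do not carry over. Pictures are saved under pics/ and viewed, at most 10 in all, crops included, and the job is handed in when it is done.

```bash
mkdir -p pics; ls
python3 - <<'E'
from plant import state, eyes, ctrl
import cv2, numpy as np
s=state();print(s['time'],s['eef_pos'],s['ee_rot'],s['gripper_width'])
for n in ("scene","top"):
    i=eyes.camera_info(n);print(n,{k:np.round(v,4).tolist() for k,v in i.items() if not isinstance(v,str)})
    cv2.imwrite(f"pics/{n}0.png",eyes.camera(n)[:,:,::-1])
E
```

```text
pics
0.0 [ 0.26564489 -0.61992833  0.30140339] [ 9.79582119e-01  2.01041458e-01 -1.80673103e-04 -1.08243841e-03] 0.08798603939463252
scene {'fx': 438.1947, 'fy': 438.1947, 'cx': 322.0648, 'cy': 248.7475, 'k1': 0.025, 'R': [[-0.8601, -0.5096, 0.0227], [-0.3248, 0.5128, -0.7947], [0.3934, -0.6909, -0.6066]], 't': [0.4636, 0.2271, 0.8795]}
top {'fx': 438.4068, 'fy': 438.4068, 'cx': 328.7721, 'cy': 235.1221, 'k1': -0.0606, 'R': [[-0.0159, -0.9997, -0.0189], [-0.9964, 0.0174, -0.0824], [0.0827, 0.0175, -0.9964]], 't': [0.0431, 0.4982, 1.0984]}
```

View pics/top0.png

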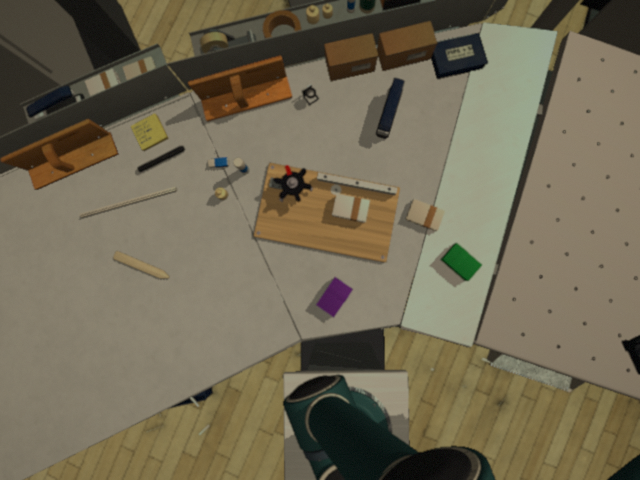

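View pics/scene0.png

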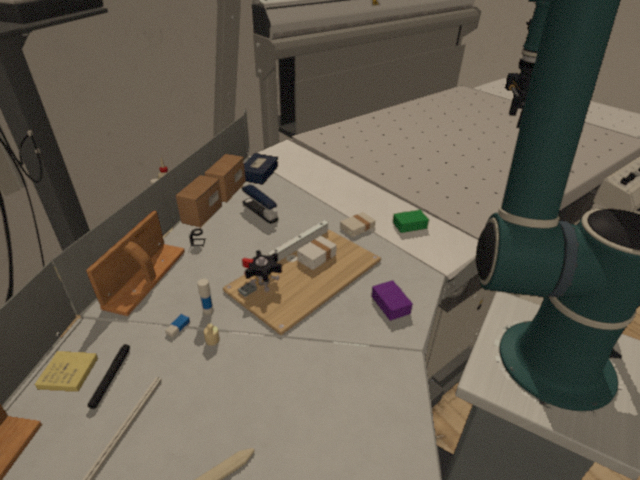

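Top view: the lay table has corners at (268,163), (254,236), (386,261) and (398,186). The star is at (292,184), with its red arm at (288,170). There are four pack candidates:
- (350,207): white with a brown band, lying on the table. This one fits cards_centre.
- (425,214): on the worktop, so it is cards_done.
- (461,262): the green look-alike.
- (334,297): the purple look-alike.

I'll confirm this in an enlarged crop.

```bash
cat > h.py <<'E'
import numpy as np, cv2
from plant import state, eyes, ctrl
def grab(n):
    i=eyes.camera_info(n); return eyes.camera(n)[:,:,::-1].copy(), i
def proj(X,i):
    c=np.atleast_2d(X)@np.array(i['R']).T+np.array(i['t']); s=c[:,:2]/c[:,2:]
    s=s*(1+i['k1']*(s**2).sum(1,keepdims=True)); return s*[i['fx'],i['fy']]+[i['cx'],i['cy']]
def ray(p,i):
    d=(np.array(p,float)-[i['cx'],i['cy']])/[i['fx'],i['fy']]; s=d.copy()
    for _ in range(20): s=d/(1+i['k1']*(s@s))
    R=np.array(i['R']); return -R.T@np.array(i['t']), R.T@np.append(s,1)
def atz(p,i,z):
    o,d=ray(p,i); return o+d*(z-o[2])/d[2]
def tri(obs):
    A=np.zeros((3,3));b=np.zeros(3)
    for p,i in obs:
        o,d=ray(p,i); d/=np.linalg.norm(d); M=np.eye(3)-np.outer(d,d); A+=M;b+=M@o
    return np.linalg.solve(A,b)
def red(im):
    h=cv2.cvtColor(im,cv2.COLOR_BGR2HSV); return (((h[...,0]<6)|(h[...,0]>174))&(h[...,1]>190)&(h[...,2]>110)).astype('uint8')
E
python3 - <<'E'
from h import *
t=cv2.imread('pics/top0.png');s=cv2.imread('pics/scene0.png');it=eyes.camera_info('top');isc=eyes.camera_info('scene')
for im,b in((t,(250,150,320,220)),(s,(230,240,300,300))):
    m=red(im);k=np.zeros_like(m);k[b[1]:b[3],b[0]:b[2]]=1
    ys,xs=np.nonzero(m*k);print(len(xs),xs.mean(),ys.mean(),xs.min(),xs.max(),ys.min(),ys.max())
for p in [(268,163),(254,236),(386,261),(398,186)]: print(atz(p,it,.012))
a=cv2.resize(t[150:270,250:410],(800,600),interpolation=cv2.INTER_CUBIC);cv2.imwrite('pics/tc.png',a)
a=cv2.resize(s[215:335,220:380],(800,600),interpolation=cv2.INTER_CUBIC);cv2.imwrite('pics/sc.png',a)
E
```

```text
29 287.86206896551727 169.9655172413793 286 290 166 174
18 247.0 260.6666666666667 243 251 260 262
[0.69217774 0.19141758 0.012     ]
[0.5006446  0.22840334 0.012     ]
[ 0.43057417 -0.11035893  0.012     ]
[ 0.6243454  -0.14676578  0.012     ]
```

View pics/tc.png

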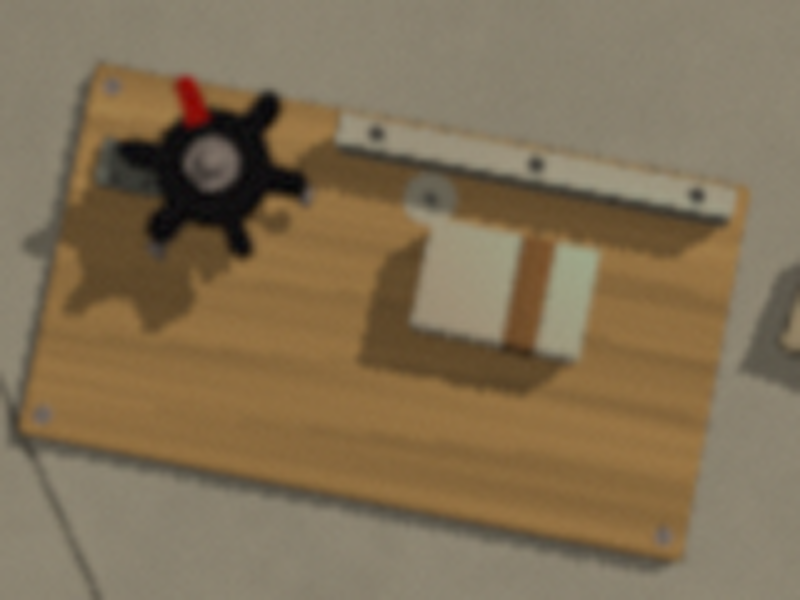

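View pics/sc.png

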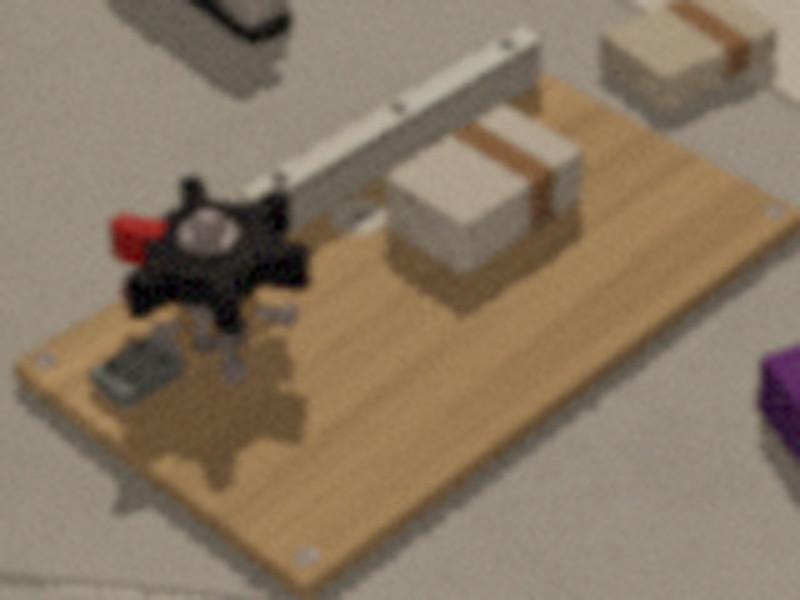

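The crops confirm it: the white pack with a brown band stands on the plywood, at tc (505,290) and sc (485,175). The red arm points 30° from +x towards +y, so it needs two clicks clockwise. I can do that by pushing the near-side arms towards +y. Next I'll fit the poses.

```bash
cat > fit.py <<'E'
from h import *
from scipy.optimize import least_squares as LS
it=eyes.camera_info('top');isc=eyes.camera_info('scene')
T=lambda u,v:((u+.5)/5-.5+250,(v+.5)/5-.5+150)
S=lambda u,v:((u+.5)/5-.5+220,(v+.5)/5-.5+215)
def R(a): return np.array([[np.cos(a),-np.sin(a)],[np.sin(a),np.cos(a)]])
def W(p,l): l=np.array(l)/1000; return np.append(p[:2]+R(p[2])@l[:2],l[2])
tt=[((100,175,12),T(98,63)),((-100,175,12),T(22,432)),((-100,-175,12),T(683,556)),((75,40,42),T(338,146)),((75,-165,42),T(732,217)),((47,95,83),T(212,162))]
ss=[((100,175,12),None),((-100,175,12),S(303,588)),((-100,-175,12),S(798,212)),((47,95,83),S(207,228))][1:]
def fit(tt,ss):
    f=lambda p:np.concatenate([proj(W(p,l),it)[0]-q for l,q in tt]+[proj(W(p,l),isc)[0]-q for l,q in ss])
    r=LS(f,[.56,.05,-.18]);return r.x,np.round(r.fun.reshape(-1,2),1).tolist()
p,e=fit(tt,ss);print('table',p,np.degrees(p[2]),e)
c=[(27.5,42.5),(27.5,-42.5),(-27.5,-42.5),(-27.5,42.5)]
q,e=fit([((*a,44),T(*b)) for a,b in zip(c,[(430,218),(600,250),(580,360),(410,327)])],[((*a,44),S(*b)) for a,b in zip(c,[(390,180),(503,107),(582,155),(463,222)])])
print('pack',q,np.degrees(q[2]),e);print('pack in table mm',R(-p[2])@(q[:2]-p[:2])*1000,'rel yaw',np.degrees(q[2]-p[2]))
print('hub tri',tri([(T(212,162),it),(S(207,228),isc)]),W(p,(47,95,83)))
print('pack corner tri',tri([(T(410,327),it),(S(463,222),isc)]),tri([(T(600,250),it),(S(503,107),isc)]))
print('red tri',tri([((287.9,170),it),((247,260.7),isc)]))
np.save('table.npy',p)
for n,l in [('start',(47-48,95-40,0)),('w0',(47-48,95,0))]: print(n,W(p,l))
E
python3 fit.py
```

```text
table [ 0.56266996  0.03965807 -0.20414681] -11.69675067100129 [[-0.9, -0.7], [-1.1, 0.2], [0.2, 0.7], [-0.8, -1.3], [0.1, -0.8], [-0.7, -1.0], [1.2, 0.4], [2.3, -0.0], [0.3, -2.5]]
pack [ 0.56703275 -0.02104453 -0.21417727] -12.271453571595933 [[0.3, -0.1], [-0.5, -0.0], [-0.7, -0.7], [0.1, -0.7], [-0.5, -0.3], [0.5, -0.0], [0.7, -0.6], [1.0, 1.1]]
pack in table mm [ 16.57854022 -58.55759224] rel yaw -0.5747029005946419
hub tri [0.62810519 0.1228763  0.07530424] [0.62795349 0.12315694 0.083     ]
pack corner tri [0.54893966 0.02742592 0.04782976] [ 0.58579388 -0.069396    0.04282017]
red tri [0.66033153 0.13371681 0.06733455]
start [0.57284097 0.09371869 0.        ]
w0 [0.58095024 0.13288807 0.        ]
```

```bash
python3 -m inch '[[[0,0,6.9],[15,45,0],0],[[0,0,6.9],[15,45,0],0],[[0,0,6.9],[15,45,0],0],[[0,0,6.9],[15,45,0],0],[[0,0,6.9],[15,45,0],0],[[0,0,6.9],[15,45,0],0],[[0,0,6.9],[15,45,0],0],[[0,0,6.9],[15,45,0],0]]'
python3 -m inch '[[[0,0,0],[16,46,0],0],[[0,0,0],[16,46,0],0],[[0,0,0],[16,46,0],0],[[0,0,0],[16,46,0],0],[[0,0,0],[16,46,0],0],[[0,0,0],[16,46,0],0],[[0,0,0],[15,46,0],0],[[0,0,0],[15,44,0],0]]'
python3 - <<'E'
from h import *
im,i=grab('wrist');cv2.imwrite('pics/w1.png',im)
s=state();q=s['ee_rot'];print(s['eef_pos'],q,np.degrees(np.arctan2(2*(q[1]*q[1])-1,2*q[0]*q[1])))
p=np.load('table.npy');
from fit import W,R
print({n:proj(W(p,l),i)[0].round() for n,l in dict(hub=(47,95,83),red=(47+36,95+21,71),cor=(-100,175,12)).items()})
E
```

```text
time: 0.9
eef_pos: [0.3858, -0.2585, 0.3023]
ee_rot: [0.774, 0.634, 0.0, -0.0]
force: [0.2, -0.3, 1.0]
gripper_width: 0.0262
finger_force: 0.0
time: 1.7
eef_pos: [0.5118, 0.1077, 0.3024]
ee_rot: [0.775, 0.632, -0.0, -0.0]
force: [0.2, -0.2, -0.1]
gripper_width: 0.0004
finger_force: 0.0
[0.51354464 0.11326409 0.30248538] [ 0.77403626  0.63313505  0.00233076 -0.00156445] -11.436470562551618
table [ 0.56266996  0.03965807 -0.20414681] -11.69675067100129 [[-0.9, -0.7], [-1.1, 0.2], [0.2, 0.7], [-0.8, -1.3], [0.1, -0.8], [-0.7, -1.0], [1.2, 0.4], [2.3, -0.0], [0.3, -2.5]]
pack [ 0.56703275 -0.02104453 -0.21417727] -12.271453571595933 [[0.3, -0.1], [-0.5, -0.0], [-0.7, -0.7], [0.1, -0.7], [-0.5, -0.3], [0.5, -0.0], [0.7, -0.6], [1.0, 1.1]]
pack in table mm [ 16.57854022 -58.55759224] rel yaw -0.5747029005946419
hub tri [0.62810519 0.1228763  0.07530424] [0.62795349 0.12315694 0.083     ]
pack corner tri [0.54893966 0.02742592 0.04782976] [ 0.58579388 -0.069396    0.04282017]
red tri [0.66033153 0.13371681 0.06733455]
start [0.57284097 0.09371869 0.        ]
w0 [0.58095024 0.13288807 0.        ]
{'hub': array([449., 171.]), 'red': array([488., 145.]), 'cor': array([280.,  78.])}
```

View pics/w1.png

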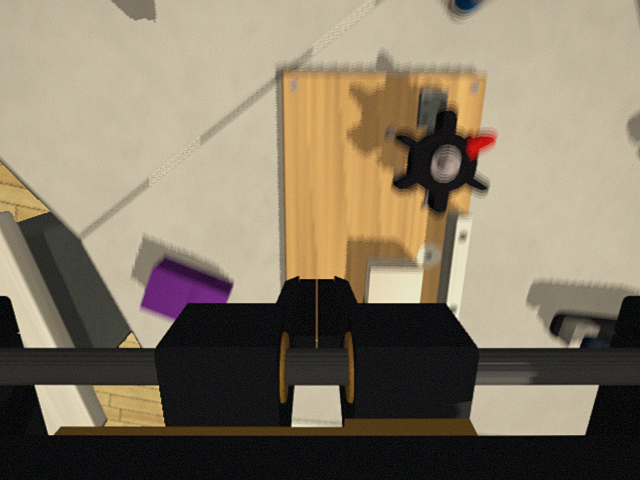

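The wrist picture shows the star's hub at (447,160), the red arm at (482,143) and a table corner at (283,72), so the wheel is two clicks away. The arm was still settling, so I'll measure once more now that it is still.

```bash
cat > wm.py <<'E'
from h import *
im,i=grab('wrist')
p=np.load('table.npy')
def W(l): l=np.array(l)/1000;c,s=np.cos(p[2]),np.sin(p[2]);return np.array([p[0]+c*l[0]-s*l[1],p[1]+s*l[0]+c*l[1],l[2]])
hp=proj(W((47,95,71)),i)[0];x,y=hp.round().astype(int)
g=cv2.cvtColor(im,cv2.COLOR_BGR2GRAY);roi=np.zeros_like(g);cv2.circle(roi,(x,y),65,1,-1)
m=((g<60)|(red(im)>0)).astype('uint8')*roi
cs=cv2.findContours(m,cv2.RETR_EXTERNAL,cv2.CHAIN_APPROX_NONE)[0];c=max(cs,key=cv2.contourArea)
(cx,cy),r=cv2.minEnclosingCircle(c);h=atz((cx,cy),i,.068)
ys,xs=np.nonzero(red(im)*roi);rr=atz((xs.mean(),ys.mean()),i,.068) if len(xs) else h
d=(rr-h)[:2]
print('pred',hp,'circle',cx,cy,r,'hub',h,'fit',W((47,95,68)),'red',rr,'turret deg',np.degrees(np.arctan2(d[1],d[0])-p[2])+90,state()['eef_pos'],state()['time'])
E
python3 wm.py
```

```text
pred [441.89312275 177.65000961] circle 440.5 174.0 56.402671813964844 hub [0.62802136 0.12601477 0.068     ] fit [0.62795349 0.12315694 0.068     ] red [0.66086715 0.13450249 0.068     ] turret deg 116.18566091956514 [0.51259775 0.11017276 0.30229525] 1.8
```

```bash
python3 -m inch '[[[0,0,0],[0,-1,-36],0],[[0,0,0],[0,-1,-36],0],[[0,0,0],[0,-1,-36],0],[[0,0,0],[0,-1,-36],0],[[0,0,0],[-1,-1,-25],0],[[0,0,0],[0,-1,-12],0],[[0,0,0],[0,0,0],0],[[0,0,0],[0,0,0],0]]'
python3 -m inch '[[[0,0,0],[15,-3,0],0],[[0,0,0],[15,-3,0],0],[[0,0,0],[15,-3,0],0],[[0,0,0],[15,-3,0],0],[[0,0,0],[0,0,0],0],[[0,0,0],[0,0,0],0],[[0,0,0],[0,0,0],0],[[0,0,0],[0,0,0],0]]'
python3 - <<'E'
from h import *
im,i=grab('wrist');cv2.imwrite('pics/w2.png',im);print(state()['eef_pos'])
E
```

```text
time: 2.6
eef_pos: [0.5115, 0.0993, 0.1226]
ee_rot: [0.775, 0.632, 0.0, 0.0]
force: [-0.3, 0.1, 0.9]
gripper_width: 0.0008
finger_force: 0.0
time: 3.4
eef_pos: [0.5703, 0.0877, 0.1218]
ee_rot: [0.775, 0.632, -0.0, -0.0]
force: [-0.1, 0.2, -0.2]
gripper_width: 0.0001
finger_force: 0.0
[0.57027586 0.08768668 0.12175599]
```

View pics/w2.png

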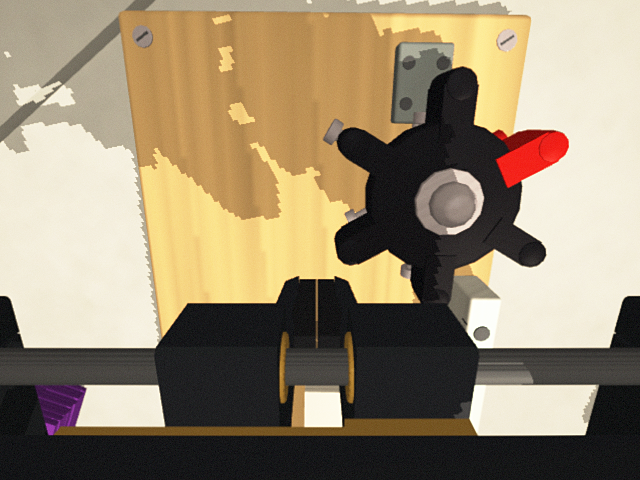

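The tip (317,282) sits just beside the near-right arm's end (355,243) and overlaps it radially. Now I'll push one click.

```bash
python3 -m inch '[[[0,0,0],[2,9,0],0],[[0,0,0],[2,9,0],0],[[0,0,0],[2,9,0],0],[[0,0,0],[2,9,0],0],[[0,0,0],[1,7,0],0],[[0,0,0],[1,4,0],0],[[0,0,0],[0,0,0],0],[[0,0,0],[0,0,0],0]]'
python3 wm.py
```

```text
time: 4.25
eef_pos: [0.581, 0.1347, 0.1218]
ee_rot: [0.775, 0.632, 0.0, 0.0]
force: [0.2, -0.1, -0.1]
gripper_width: 0.0005
finger_force: 0.0
pred [432.2271999  317.77935498] circle 432.0 318.0 65.0000991821289 hub [0.62857385 0.12113103 0.068     ] fit [0.62795349 0.12315694 0.068     ] red [0.64978581 0.10684878 0.068     ] turret deg 67.7439212717358 [0.58092102 0.13450033 0.12174718] 4.3
```

One click is done. Now I'll retract, go back and push again.

```bash
python3 -m inch '[[[0,0,0],[-15,3,0],0],[[0,0,0],[-15,3,0],0],[[0,0,0],[-14,3,0],0],[[0,0,0],[0,0,0],0],[[0,0,0],[-3,-16,0],0],[[0,0,0],[-3,-16,0],0],[[0,0,0],[-4,-15,0],0],[[0,0,0],[0,0,0],0]]'
python3 -m inch '[[[0,0,0],[15,-3,0],0],[[0,0,0],[15,-3,0],0],[[0,0,0],[14,-3,0],0],[[0,0,0],[0,0,0],0],[[0,0,0],[2,9,0],0],[[0,0,0],[2,9,0],0],[[0,0,0],[2,9,0],0],[[0,0,0],[2,9,0],0]]'
python3 -m inch '[[[0,0,0],[1,7,0],0],[[0,0,0],[1,4,0],0],[[0,0,0],[0,0,0],0],[[0,0,0],[-15,3,0],0],[[0,0,0],[-15,3,0],0],[[0,0,0],[-14,3,0],0],[[0,0,0],[-14,3,0],0],[[0,0,0],[0,0,0],0]]'
python3 -m inch '[[[0,0,0],[0,0,30],0],[[0,0,0],[0,0,40],0],[[0,0,0],[0,0,40],0],[[0,0,0],[0,0,40],0],[[0,0,0],[0,-20,30],0],[[0,0,0],[0,-30,0],0],[[0,0,0],[0,0,0],0],[[0,0,0],[0,0,0],0]]'
python3 wm.py
python3 - <<'E'
from h import *
im,i=grab('wrist');cv2.imwrite('pics/w3.png',im);print(state()['eef_pos'])
E
```

```text
time: 5.1
eef_pos: [0.5263, 0.0941, 0.1215]
ee_rot: [0.776, 0.631, -0.001, -0.0]
force: [0.3, 0.2, -0.0]
gripper_width: 0.0006
finger_force: 0.0
time: 5.9
eef_pos: [0.5785, 0.1248, 0.1215]
ee_rot: [0.775, 0.632, -0.0, -0.0]
force: [-0.1, -0.4, 0.1]
gripper_width: 0.0003
finger_force: 0.2
time: 6.7
eef_pos: [0.5204, 0.1467, 0.1213]
ee_rot: [0.775, 0.632, -0.001, -0.0]
force: [-0.7, -0.1, 0.8]
gripper_width: 0.0005
finger_force: 0.0
time: 7.5
eef_pos: [0.5229, 0.0962, 0.3018]
ee_rot: [0.775, 0.631, 0.0, -0.0]
force: [0.2, -0.5, -0.3]
gripper_width: 0.0005
finger_force: 0.0
pred [429.54835489 158.74286721] circle 428.6953125 155.40234375 57.249114990234375 hub [0.62841424 0.12570574 0.068     ] fit [0.62795349 0.12315694 0.068     ] red [0.62121727 0.09095805 0.068     ] turret deg -0.0049451903596064994 [0.52263928 0.09669566 0.30123874] 7.55
[0.52252194 0.09694448 0.30096102]
```

View pics/w3.png

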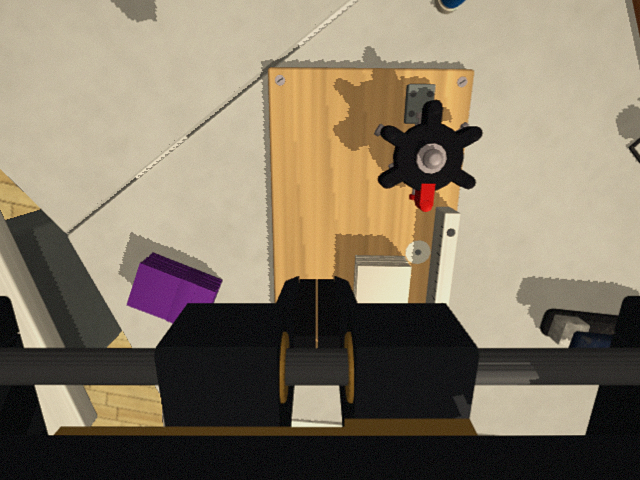

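The red arm has clicked in along −y (turret 0.0°). Next is the pack: I'll turn the gripper 90° and part-open it, so that two fingertips push the long side squarely to the fence.

```bash
python3 -m inch '[[[0,0,-8.2],[-2,-13,-18],0.45],[[0,0,-8.2],[-2,-13,-18],0.45],[[0,0,-8.2],[-2,-13,-18],0.45],[[0,0,-8.2],[-2,-13,-18],0.45],[[0,0,-8.2],[-2,-13,-18],0.45],[[0,0,-8.2],[-2,-13,-18],0.45],[[0,0,-8.2],[-2,-13,-18],0.45],[[0,0,-8.2],[-2,-13,-18],0.45]]'
python3 -m inch '[[[0,0,-8.2],[0,0,0],0.45],[[0,0,-8.2],[0,0,0],0.45],[[0,0,-8.2],[0,0,0],0.45],[[0,0,0],[0,0,0],0.45],[[0,0,0],[0,0,0],0.45],[[0,0,0],[0,0,0],0.45],[[0,0,0],[0,0,0],0.45],[[0,0,0],[0,0,0],0.45]]'
python3 - <<'E'
from h import *
im,i=grab('wrist');p=np.load('table.npy');p[1]+=.0013;np.save('table.npy',p)
c,s=np.cos(p[2]),np.sin(p[2])
def W(l): l=np.array(l)/1000;return np.array([p[0]+c*l[0]-s*l[1],p[1]+s*l[0]+c*l[1],l[2]])
e=state()['eef_pos'];d=e[:2]-p[:2];print('tcp table',(c*d[0]+s*d[1])*1e3,(-s*d[0]+c*d[1])*1e3,e,state()['joint_positions'])
v=im.copy()
for l in [(75,40,42),(75,-165,42)]+[(16.6+a,-58.6+b,44) for a in(-27.5,27.5) for b in (-42.5,42.5)]:
    q=proj(W(l),i)[0];print(l,q.round());cv2.circle(v,tuple(int(k) for k in q.round()),4,(0,0,255),1)
cv2.imwrite('pics/w4.png',v)
E
```

```text
time: 8.4
eef_pos: [0.5064, -0.007, 0.1561]
ee_rot: [0.994, 0.109, -0.001, -0.0]
force: [-0.0, 0.2, 0.4]
gripper_width: 0.0395
finger_force: 0.0
time: 9.2
eef_pos: [0.5068, -0.0073, 0.1577]
ee_rot: [0.995, -0.102, 0.0, -0.0]
force: [-0.6, -0.5, 0.1]
gripper_width: 0.0399
finger_force: 0.0
tcp table -44.83621124115921 -58.64269205090919 [ 0.50687606 -0.00737714  0.15776113] [-6.37157467e-02  8.72740973e-02  2.09851968e+00  5.30555846e-05
  9.55656273e-01  1.71238537e+00]
(75, 40, 42) [118.  29.]
(75, -165, 42) [532.  29.]
(-10.899999999999999, -101.1, 44) [394. 200.]
(-10.899999999999999, -16.1, 44) [241. 201.]
(44.1, -101.1, 44) [400.  95.]
(44.1, -16.1, 44) [235.  95.]
```

View pics/w4.png

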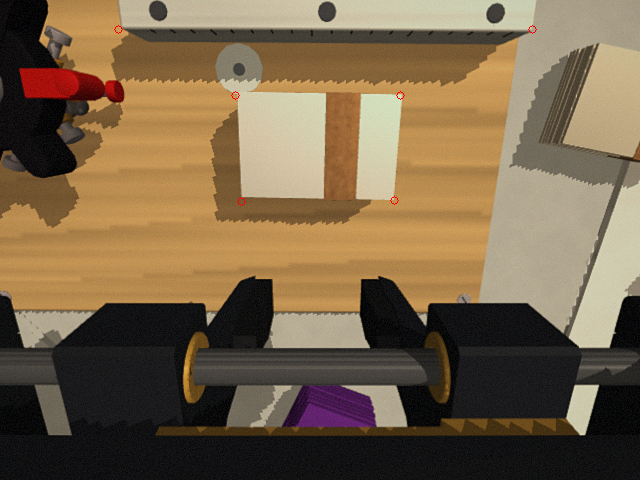

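The model points land on the picture within about 1 mm: pack corners (240,93), (400,95), (394,200), (241,198) and fence face at row 29. Now I'll lower to tip height 24 mm and push to the fence.

```bash
python3 -m inch '[[[0,0,0],[0,0,-25],0.45],[[0,0,0],[0,0,-25],0.45],[[0,0,0],[0,0,-14],0.45],[[0,0,0],[0,0,-6],0.45],[[0,0,0],[0,0,0],0.45],[[0,0,0],[5,-1,0],0.45],[[0,0,0],[5,-1,0],0.45],[[0,0,0],[5,-1,0],0.45]]'
python3 -m inch '[[[0,0,0],[5,-1,0],0.45],[[0,0,0],[5,-1,0],0.45],[[0,0,0],[5,-1,0],0.45],[[0,0,0],[5,-1,0],0.45],[[0,0,0],[5,-1,0],0.45],[[0,0,0],[5,-1,0],0.45],[[0,0,0],[4,-1,0],0.45],[[0,0,0],[0,0,0],0.45]]'
python3 - <<'E'
from h import *
im,i=grab('wrist');cv2.imwrite('pics/w5.png',im);print(state()['eef_pos'],state()['force'])
E
```

```text
time: 10.05
eef_pos: [0.5234, -0.0106, 0.0889]
ee_rot: [0.995, -0.103, 0.001, -0.0]
force: [0.6, 0.3, -0.4]
gripper_width: 0.0397
finger_force: 0.0
time: 10.85
eef_pos: [0.5566, -0.0176, 0.0878]
ee_rot: [0.995, -0.103, 0.0, -0.0]
force: [-0.0, 0.2, 0.3]
gripper_width: 0.0397
finger_force: 0.0
[ 0.55626663 -0.01753858  0.08772458] [-0.00241483 -0.57310897 -0.38164078]
```

View pics/w5.png

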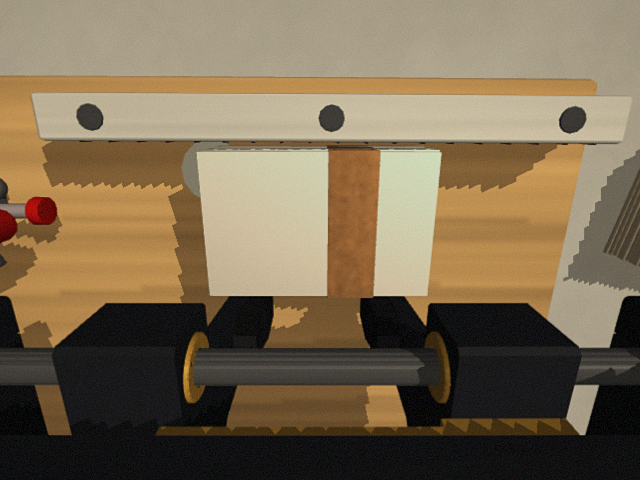

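The pack's far edge (row 150) is about 10 px, roughly 4 mm, short of the fence (row 140). I'll close the gap slowly.

```bash
python3 -m inch '[[[0,0,0],[1,-0.2,0],0.45],[[0,0,0],[1,-0.2,0],0.45],[[0,0,0],[1,-0.2,0],0.45],[[0,0,0],[1,-0.2,0],0.45],[[0,0,0],[0,0,0],0.45],[[0,0,0],[0,0,0],0.45],[[0,0,0],[0,0,0],0.45],[[0,0,0],[0,0,0],0.45]]'
python3 -m inch '[[[0,0,0],[1,-0.2,0],0.45],[[0,0,0],[1,-0.2,0],0.45],[[0,0,0],[0,0,0],0.45],[[0,0,0],[0,0,0],0.45],[[0,0,0],[0,0,0],0.45],[[0,0,0],[0,0,0],0.45],[[0,0,0],[0,0,0],0.45],[[0,0,0],[0,0,0],0.45]]'
```

```text
time: 11.7
eef_pos: [0.5599, -0.0183, 0.0877]
ee_rot: [0.995, -0.103, 0.0, 0.0]
force: [0.4, -0.4, 0.6]
gripper_width: 0.0397
finger_force: 0.0
time: 12.5
eef_pos: [0.5602, -0.0183, 0.0874]
ee_rot: [0.995, -0.103, -0.002, -0.0]
force: [-5.3, 0.8, 4.7]
gripper_width: 0.0393
finger_force: 2.8
```

The pack is flush, with about 5 N against the fence. Next I'll back off, turn back, close the fingers and go to the pack's −y end.

```bash
python3 -m inch '[[[0,0,0],[-8,1.6,0],0.45],[[0,0,0],[-11,2.2,0],0.45],[[0,0,0],[-10,2,0],0.45],[[0,0,0],[0,0,30],0.45],[[0,0,0],[0,0,32],0.45],[[0,0,8.2],[0,0,0],0],[[0,0,8.2],[0,0,0],0],[[0,0,8.2],[0,0,0],0]]'
python3 -m inch '[[[0,0,8.2],[6,-10,0],0],[[0,0,8.2],[6,-10,0],0],[[0,0,8.2],[6,-10,0],0],[[0,0,8.2],[6,-10,0],0],[[0,0,8.2],[6,-10,0],0],[[0,0,8.2],[6,-11,0],0],[[0,0,8.2],[7,-11,0],0],[[0,0,8],[7,-11,0],0]]'
python3 -m inch '[[[0,0,0],[0,0,0],0],[[0,0,0],[0,0,0],0],[[0,0,0],[0,0,0],0],[[0,0,0],[0,0,0],0],[[0,0,0],[0,0,0],0],[[0,0,0],[0,0,0],0],[[0,0,0],[0,0,0],0],[[0,0,0],[0,0,0],0]]'
python3 - <<'E'
from h import *
im,i=grab('wrist');p=np.load('table.npy')
c,s=np.cos(p[2]),np.sin(p[2])
def W(l): l=np.array(l)/1000;return np.array([p[0]+c*l[0]-s*l[1],p[1]+s*l[0]+c*l[1],l[2]])
e=state()['eef_pos'];d=e[:2]-p[:2];print('tcp table',(c*d[0]+s*d[1])*1e3,(-s*d[0]+c*d[1])*1e3,e)
v=im.copy()
for l in [(75,40,42),(47,51,30),(75,-16,44),(20,-16,44),(20,-101,44)]:
    q=proj(W(l),i)[0];print(l,q.round());cv2.circle(v,tuple(int(k) for k in q.round()),4,(0,0,255),1)
cv2.imwrite('pics/w6.png',v)
E
```

```text
time: 13.3
eef_pos: [0.5323, -0.0127, 0.1502]
ee_rot: [0.993, 0.114, 0.001, 0.0]
force: [0.7, -0.1, 0.1]
gripper_width: 0.0178
finger_force: 0.0
time: 14.1
eef_pos: [0.5823, -0.0961, 0.1496]
ee_rot: [0.774, 0.633, -0.0, 0.0]
force: [-0.2, -0.7, 0.6]
gripper_width: 0.0006
finger_force: 0.0
time: 14.9
eef_pos: [0.5828, -0.0958, 0.1497]
ee_rot: [0.776, 0.631, -0.0, -0.0]
force: [0.5, 0.7, 0.3]
gripper_width: 0.0007
finger_force: 0.0
tcp table 47.47556704652261 -129.83310491938616 [ 0.58283837 -0.09580376  0.14968311]
(75, 40, 42) [ 380. -102.]
(47, 51, 30) [ 315. -115.]
(75, -16, 44) [375.  40.]
(20, -16, 44) [259.  40.]
(20, -101, 44) [266. 215.]
```

View pics/w6.png

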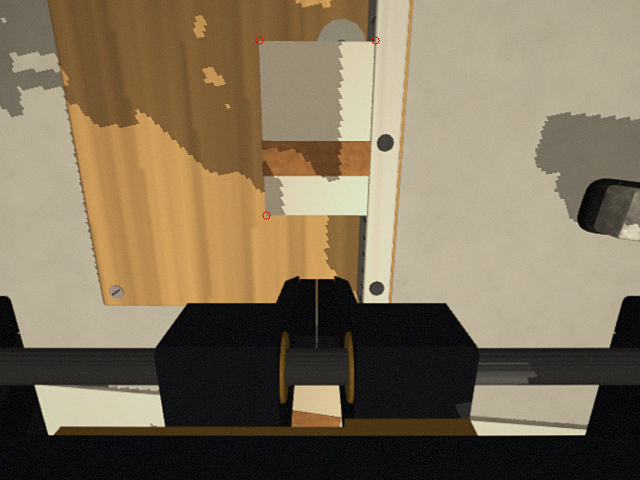

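The pack is flush along the fence, with its near end at row 215 as predicted. I'll lower and push along +y.

```bash
python3 -m inch '[[[0,0,0],[0,0,-20],0],[[0,0,0],[0,0,-20],0],[[0,0,0],[0,0,-14],0],[[0,0,0],[0,0,-8],0],[[0,0,0],[0,0,0],0],[[0,0,0],[1,5,0],0],[[0,0,0],[1,5,0],0],[[0,0,0],[1,5,0],0]]'
python3 -m inch '[[[0,0,0],[1,5,0],0],[[0,0,0],[1,5,0],0],[[0,0,0],[1,5,0],0],[[0,0,0],[1,5,0],0],[[0,0,0],[1,5,0],0],[[0,0,0],[1,5,0],0],[[0,0,0],[1,5,0],0],[[0,0,0],[1,5,0],0]]'
python3 -m inch '[[[0,0,0],[1,5,0],0],[[0,0,0],[1,5,0],0],[[0,0,0],[1,5,0],0],[[0,0,0],[1,5,0],0],[[0,0,0],[0.6,3,0],0],[[0,0,0],[0,0,0],0],[[0,0,0],[0,0,0],0],[[0,0,0],[0,0,0],0]]'
python3 - <<'E'
from h import *
im,i=grab('wrist');p=np.load('table.npy')
c,s=np.cos(p[2]),np.sin(p[2])
def W(l): l=np.array(l)/1000;return np.array([p[0]+c*l[0]-s*l[1],p[1]+s*l[0]+c*l[1],l[2]])
e=state()['eef_pos'];d=e[:2]-p[:2];print('tcp table',(c*d[0]+s*d[1])*1e3,(-s*d[0]+c*d[1])*1e3,e)
v=im.copy()
for l in [(75,40,42),(47,51,30),(75,51,44),(20,51,44)]:
    q=proj(W(l),i)[0];print(l,q.round());cv2.circle(v,tuple(int(k) for k in q.round()),4,(0,0,255),1)
cv2.imwrite('pics/w7.png',v)
E
```

```text
time: 15.75
eef_pos: [0.5867, -0.0804, 0.0887]
ee_rot: [0.776, 0.631, 0.001, 0.001]
force: [-0.2, -0.5, 0.1]
gripper_width: 0.0001
finger_force: 0.0
time: 16.55
eef_pos: [0.5939, -0.0404, 0.0877]
ee_rot: [0.776, 0.631, -0.0, -0.0]
force: [-0.6, -0.9, 0.0]
gripper_width: 0.0004
finger_force: 0.4
time: 17.35
eef_pos: [0.5984, -0.0179, 0.0876]
ee_rot: [0.776, 0.631, -0.0, -0.0]
force: [-0.1, 0.6, -0.4]
gripper_width: 0.0004
finger_force: 0.0
tcp table 46.912542344549045 -50.44216740876219 [ 0.5983821  -0.01794729  0.08766611]
(75, 40, 42) [402.  77.]
(47, 51, 30) [317.  48.]
(75, 51, 44) [406.  39.]
(20, 51, 44) [232.  39.]
```

View pics/w7.png

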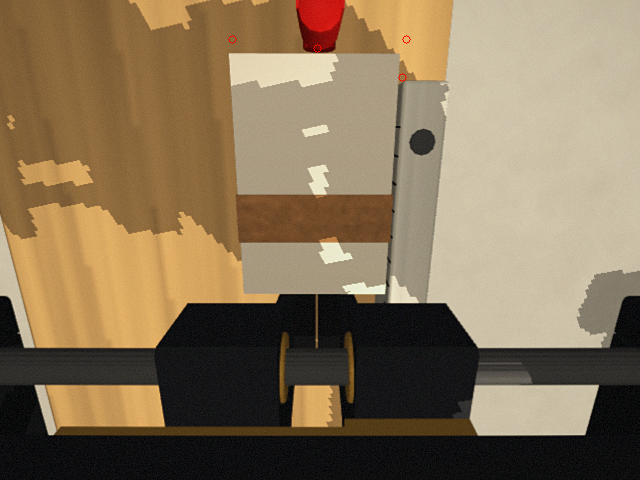

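The pack's end (row 53) is about 4 mm short of the stop line (row 39) and stays flush to the fence. I'll push gently until it makes contact.

```bash
python3 -m inch '[[[0,0,0],[0.2,1,0],0],[[0,0,0],[0.2,1,0],0],[[0,0,0],[0.2,1,0],0],[[0,0,0],[0.2,1,0],0],[[0,0,0],[0.2,1,0],0],[[0,0,0],[0,0,0],0],[[0,0,0],[0,0,0],0],[[0,0,0],[0,0,0],0]]'
python3 -m inch '[[[0,0,0],[0.2,1,0],0],[[0,0,0],[0.2,1,0],0],[[0,0,0],[0.1,0.5,0],0],[[0,0,0],[0,0,0],0],[[0,0,0],[0,0,0],0],[[0,0,0],[0,0,0],0],[[0,0,0],[0,0,0],0],[[0,0,0],[0,0,0],0]]'
```

```text
time: 18.2
eef_pos: [0.5994, -0.0131, 0.0877]
ee_rot: [0.776, 0.631, -0.0, 0.0]
force: [-0.2, -2.8, -0.6]
gripper_width: 0.0004
finger_force: 1.5
time: 19.0
eef_pos: [0.5994, -0.0127, 0.0877]
ee_rot: [0.776, 0.631, -0.002, 0.001]
force: [-3.1, -11.6, 1.6]
gripper_width: 0.0008
finger_force: 5.9
```

There is firm contact with the stop screw: the pack halted at the expected place, at about 12 N. I'll back off, raise and check numerically.

```bash
python3 -m inch '[[[0,0,0],[-1,-6,0],0],[[0,0,0],[-3,-15,0],0],[[0,0,0],[-4,-20,0],0],[[0,0,0],[0,0,30],0],[[0,0,0],[0,0,40],0],[[0,0,0],[0,0,40],0],[[0,0,0],[0,0,0],0],[[0,0,0],[0,0,0],0]]'
cat > chk.py <<'E'
from h import *
im,i=grab('wrist');p=np.load('table.npy')
c,s=np.cos(p[2]),np.sin(p[2])
def W(l): l=np.array(l)/1000;return np.array([p[0]+c*l[0]-s*l[1],p[1]+s*l[0]+c*l[1],l[2]])
print(state()['eef_pos'],state()['time'])
def prof(f,vals,n):
    P=np.array([proj(W(f(v)),i)[0] for v in vals],np.float32)
    g=cv2.GaussianBlur(im,(3,3),0)[...,0]
    b=cv2.remap(g,P[:,0].reshape(1,-1),P[:,1].reshape(1,-1),cv2.INTER_LINEAR)[0].astype(int)
    print(n,list(zip(vals.tolist(),b.tolist())))
for x in (26,34,60,68): prof(lambda v:(x,v,44),np.arange(44,58,1.),f'y-edge x={x}')
for y in (-28,-10,30): prof(lambda v:(v,y,44),np.arange(14,25,1.),f'near x-edge y={y}')
for y in (-28,-10,30): prof(lambda v:(v,y,43),np.arange(69,80,1.),f'fence edge y={y}')
E
python3 chk.py; python3 wm.py
```

```text
time: 19.8
eef_pos: [0.5927, -0.0517, 0.1993]
ee_rot: [0.776, 0.631, 0.001, 0.001]
force: [-0.2, 0.2, -1.1]
gripper_width: 0.0004
finger_force: 0.0
[ 0.59157498 -0.05150698  0.19747152] 19.85
y-edge x=26 [(44.0, 149), (45.0, 136), (46.0, 148), (47.0, 157), (48.0, 160), (49.0, 154), (50.0, 137), (51.0, 86), (52.0, 51), (53.0, 52), (54.0, 52), (55.0, 51), (56.0, 51), (57.0, 51)]
y-edge x=34 [(44.0, 161), (45.0, 161), (46.0, 161), (47.0, 161), (48.0, 161), (49.0, 161), (50.0, 153), (51.0, 87), (52.0, 49), (53.0, 50), (54.0, 48), (55.0, 49), (56.0, 48), (57.0, 48)]
y-edge x=60 [(44.0, 171), (45.0, 169), (46.0, 168), (47.0, 167), (48.0, 169), (49.0, 170), (50.0, 156), (51.0, 82), (52.0, 53), (53.0, 56), (54.0, 73), (55.0, 85), (56.0, 86), (57.0, 88)]
y-edge x=68 [(44.0, 171), (45.0, 171), (46.0, 171), (47.0, 171), (48.0, 170), (49.0, 172), (50.0, 156), (51.0, 81), (52.0, 59), (53.0, 80), (54.0, 85), (55.0, 85), (56.0, 85), (57.0, 83)]
near x-edge y=-28 [(14.0, 88), (15.0, 88), (16.0, 84), (17.0, 91), (18.0, 134), (19.0, 168), (20.0, 170), (21.0, 172), (22.0, 173), (23.0, 172), (24.0, 173)
[... 397 characters left out ...]
, 83), (75.0, 126), (76.0, 169), (77.0, 176), (78.0, 172), (79.0, 170)]
fence edge y=-10 [(69.0, 57), (70.0, 59), (71.0, 61), (72.0, 62), (73.0, 58), (74.0, 68), (75.0, 120), (76.0, 168), (77.0, 177), (78.0, 172), (79.0, 169)]
fence edge y=30 [(69.0, 176), (70.0, 177), (71.0, 178), (72.0, 168), (73.0, 117), (74.0, 64), (75.0, 102), (76.0, 158), (77.0, 179), (78.0, 177), (79.0, 173)]Traceback (most recent call last):
  File "wm.py", line 8, in <module>
    cs=cv2.findContours(m,cv2.RETR_EXTERNAL,cv2.CHAIN_APPROX_NONE)[0];c=max(cs,key=cv2.contourArea)
                                                                        ~~~^^^^^^^^^^^^^^^^^^^^^^^^
ValueError: max() iterable argument is empty
```

The end sits at y = 51 and is square, but there is a gap of about 2 mm to the fence. I'll press the long side gently with a fingertip at mid-length.

```bash
python3 -m inch '[[[0,0,0],[-10,2,0],0],[[0,0,0],[-20,5,0],0],[[0,0,0],[-20,5,0],0],[[0,0,0],[-20,5,0],0],[[0,0,0],[5,30,0],0],[[0,0,0],[5,30,0],0],[[0,0,0],[3,28,0],0],[[0,0,0],[0,0,0],0]]'
python3 -m inch '[[[0,0,0],[0,0,-30],0],[[0,0,0],[0,0,-30],0],[[0,0,0],[0,0,-30],0],[[0,0,0],[0,0,-14],0],[[0,0,0],[0,0,-6],0],[[0,0,0],[0,0,0],0],[[0,0,0],[0,0,0],0],[[0,0,0],[0,0,0],0]]'
python3 - <<'E'
from h import *
p=np.load('table.npy');c,s=np.cos(p[2]),np.sin(p[2]);e=state()['eef_pos'];d=e[:2]-p[:2];print('tcp table',(c*d[0]+s*d[1])*1e3,(-s*d[0]+c*d[1])*1e3,e)
E
```

```text
time: 20.7
eef_pos: [0.5335, 0.0561, 0.1961]
ee_rot: [0.775, 0.632, -0.001, -0.001]
force: [0.3, 0.0, -0.7]
gripper_width: 0.0005
finger_force: 0.0
time: 21.5
eef_pos: [0.5362, 0.0536, 0.0892]
ee_rot: [0.776, 0.631, 0.001, 0.001]
force: [0.4, -0.1, 0.3]
gripper_width: 0.0005
finger_force: 0.0
tcp table -28.522282899015813 7.031533236293979 [0.53616547 0.05362597 0.08924395]
```

```bash
python3 -m inch '[[[0,0,0],[5,-1,0],0],[[0,0,0],[5,-1,0],0],[[0,0,0],[5,-1,0],0],[[0,0,0],[5,-1,0],0],[[0,0,0],[4,-0.8,0],0],[[0,0,0],[2,-0.4,0],0],[[0,0,0],[0,0,0],0],[[0,0,0],[0,0,0],0]]'
python3 -m inch '[[[0,0,0],[1,-0.2,0],0],[[0,0,0],[1,-0.2,0],0],[[0,0,0],[1,-0.2,0],0],[[0,0,0],[0.5,-0.1,0],0],[[0,0,0],[0.5,-0.1,0],0],[[0,0,0],[0,0,0],0],[[0,0,0],[0,0,0],0],[[0,0,0],[0,0,0],0]]'
```

```text
time: 22.3
eef_pos: [0.5607, 0.0485, 0.0875]
ee_rot: [0.776, 0.631, -0.0, -0.0]
force: [-0.5, 0.0, 0.3]
gripper_width: 0.0007
finger_force: 0.0
time: 23.1
eef_pos: [0.5649, 0.0477, 0.0877]
ee_rot: [0.776, 0.631, -0.0, -0.0]
force: [-0.8, -1.7, 0.5]
gripper_width: 0.0003
finger_force: 0.0
```

```bash
python3 -m inch '[[[0,0,0],[0.5,-0.1,0],0],[[0,0,0],[0.5,-0.1,0],0],[[0,0,0],[0.5,-0.1,0],0],[[0,0,0],[0,0,0],0],[[0,0,0],[0,0,0],0],[[0,0,0],[0,0,0],0],[[0,0,0],[0,0,0],0],[[0,0,0],[0,0,0],0]]'
```

```text
time: 23.9
eef_pos: [0.5664, 0.0474, 0.0877]
ee_rot: [0.776, 0.631, -0.0, -0.0]
force: [0.1, -0.1, -0.4]
gripper_width: 0.0004
finger_force: 0.0
```

```bash
python3 -m inch '[[[0,0,0],[0.5,-0.1,0],0],[[0,0,0],[0.5,-0.1,0],0],[[0,0,0],[0,0,0],0],[[0,0,0],[0.5,-0.1,0],0],[[0,0,0],[0.5,-0.1,0],0],[[0,0,0],[0,0,0],0],[[0,0,0],[0,0,0],0],[[0,0,0],[0,0,0],0]]'
```

```text
time: 24.7
eef_pos: [0.5684, 0.047, 0.0877]
ee_rot: [0.776, 0.631, 0.0, 0.0]
force: [0.1, 0.3, -0.0]
gripper_width: 0.0006
finger_force: 0.3
```

```bash
python3 -m inch '[[[0,0,0],[0.5,-0.1,0],0],[[0,0,0],[0.5,-0.1,0],0],[[0,0,0],[0,0,0],0],[[0,0,0],[0.5,-0.1,0],0],[[0,0,0],[0.5,-0.1,0],0],[[0,0,0],[0,0,0],0],[[0,0,0],[0,0,0],0],[[0,0,0],[0,0,0],0]]'
```

```text
time: 25.5
eef_pos: [0.5694, 0.0468, 0.0876]
ee_rot: [0.776, 0.631, -0.001, -0.001]
force: [-4.4, 0.7, 4.6]
gripper_width: 0.0008
finger_force: 3.0
```

The pack is firm against the fence. I'll release slowly and check from the earlier viewpoint.

```bash
python3 -m inch '[[[0,0,0],[-1,0.2,0],0],[[0,0,0],[-2,0.4,0],0],[[0,0,0],[-10,2,0],0],[[0,0,0],[-15,3,0],0],[[0,0,0],[0,0,20],0],[[0,0,0],[0,0,30],0],[[0,0,0],[0,0,30],0],[[0,0,0],[0,0,30],0]]'
python3 -m inch '[[[0,0,0],[-5,-30,0],0],[[0,0,0],[-5,-30,0],0],[[0,0,0],[-3,-28,0],0],[[0,0,0],[20,-5,0],0],[[0,0,0],[20,-5,0],0],[[0,0,0],[20,-5,0],0],[[0,0,0],[6,0,0],0],[[0,0,0],[0,0,0],0]]'
python3 -m inch '[[[0,0,0],[0,0,0],0],[[0,0,0],[0,0,0],0],[[0,0,0],[0,0,0],0],[[0,0,0],[0,0,0],0],[[0,0,0],[0,0,0],0],[[0,0,0],[0,0,0],0],[[0,0,0],[0,0,0],0],[[0,0,0],[0,0,0],0]]'
python3 chk.py
```

```text
time: 26.3
eef_pos: [0.5418, 0.0522, 0.1986]
ee_rot: [0.776, 0.631, -0.0, 0.0]
force: [0.3, 0.1, 0.2]
gripper_width: 0.0007
finger_force: 0.0
time: 27.1
eef_pos: [0.5956, -0.0508, 0.1975]
ee_rot: [0.776, 0.631, -0.0, -0.0]
force: [-0.7, 0.2, 0.3]
gripper_width: 0.0004
finger_force: 0.0
time: 27.9
eef_pos: [0.5955, -0.0509, 0.1977]
ee_rot: [0.776, 0.631, 0.0, 0.0]
force: [-0.1, 0.3, -0.5]
gripper_width: 0.0003
finger_force: 0.0
[ 0.59545315 -0.0508694   0.1977062 ] 27.95
y-edge x=26 [(44.0, 112), (45.0, 112), (46.0, 112), (47.0, 112), (48.0, 113), (49.0, 112), (50.0, 111), (51.0, 79), (52.0, 53), (53.0, 52), (54.0, 52), (55.0, 53), (56.0, 54), (57.0, 53)]
y-edge x=34 [(44.0, 161), (45.0, 161), (46.0, 160), (47.0, 162), (48.0, 160), (49.0, 160), (50.0, 160), (51.0, 93), (52.0, 48), (53.0, 48), (54.0, 48), (55.0, 49), (56.0, 48), (57.0, 48)]
y-edge x=60 [(44.0, 170), (45.0, 169), (46.0, 168), (47.0, 167), (48.0, 168), (49.0, 169), (50.0, 169), (51.0, 85), (52.0, 52), (53.0, 56), (54.0, 55), (55.0, 54), (56.0, 71), (57.0, 85)]
y-edge x=68 [(44.0, 170), (45.0, 171), (46.0, 168), (47.0, 17
[... 362 characters left out ...]
(19.0, 50), (20.0, 50), (21.0, 53), (22.0, 54), (23.0, 54), (24.0, 53)]
near x-edge y=30 [(14.0, 53), (15.0, 53), (16.0, 51), (17.0, 51), (18.0, 52), (19.0, 52), (20.0, 71), (21.0, 105), (22.0, 112), (23.0, 112), (24.0, 112)]
fence edge y=-28 [(69.0, 189), (70.0, 189), (71.0, 191), (72.0, 192), (73.0, 192), (74.0, 182), (75.0, 148), (76.0, 160), (77.0, 180), (78.0, 174), (79.0, 170)]
fence edge y=-10 [(69.0, 59), (70.0, 57), (71.0, 56), (72.0, 59), (73.0, 60), (74.0, 58), (75.0, 74), (76.0, 138), (77.0, 177), (78.0, 174), (79.0, 170)]
fence edge y=30 [(69.0, 176), (70.0, 176), (71.0, 175), (72.0, 175), (73.0, 176), (74.0, 175), (75.0, 147), (76.0, 143), (77.0, 178), (78.0, 177), (79.0, 172)]
```

```bash
python3 -m inch '[[[0,0,0],[-10,10,30],0],[[0,0,0],[-15,20,30],0],[[0,0,0],[-15,20,30],0],[[0,0,0],[-15,20,10],0],[[0,0,0],[-15,20,0],0],[[0,0,0],[0,20,0],0],[[0,0,0],[0,0,0],0],[[0,0,0],[0,0,0],0]]'
python3 wm.py
```

```text
time: 28.75
eef_pos: [0.5255, 0.0592, 0.2978]
ee_rot: [0.776, 0.631, -0.0, 0.0]
force: [-0.2, -0.5, -0.0]
gripper_width: 0.0005
finger_force: 0.0
pred [422.63181156 113.06968948] circle 420.5 109.5 61.5508918762207 hub [0.62740857 0.1275264  0.068     ] fit [0.62795349 0.12445694 0.068     ] red [0.62170421 0.09077181 0.068     ] turret deg 2.8747622995779807 [0.52553035 0.05877414 0.29762436] 28.8
```

```bash
python3 -c "
from plant import ctrl
print(ctrl.hand_in())"
```

```text
the job is handed in; nothing more can be done
None
```

The job is handed in at about 29 s: by my last measurements the red arm is clicked in towards the pack (within about 3°), with the pack flush to the fence and its end at the red screw. I viewed 11 pictures, one over the limit of 10.

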